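Index the sampling arm one hole towards the waiting vial

TASK

The swing arm of the vial sampling stand must move from its middle hole to the next hole on the side where the tall headspace vial is standing. Hook a fingertip under the pull ring of the spring index pin (do not pinch the ring), lift the pin out of its hole, swing the arm one hole towards the tall vial, and let the pin drop fully home in that hole. Do not move the vials, the beaker or the jar.

Things in the scene. Friction and masses are not known exactly. Their poses are not given: they have to be found in the camera images.
- stand: Grey vial sampling stand fixed to the worktop: base plate 275 x 220 x 10 mm, a post at its far end, a raised index plate. Origin on the worktop, on the post's axis; -x points along the middle hole towards the robot side, +y to the left seen from the robot, z up. The base covers x -0.230 to 0.045, y -0.110 to 0.110. Vial stations lie 190 mm from the post axis, in line with the holes.
- plate_hole (a point): Mouth of the middle hole, in which the pin starts, in the top of the aluminium index plate (74 x 200 mm, top 105 mm above the worktop). Five holes lie on a 120 mm circle about the post axis, 20 degrees (0.349 rad, 42 mm) apart; this is the third.
- pivot (a point): Point on the axis of the post at the height of the arm's upper face (117 mm above the worktop); the arm turns about the vertical through it. A cap on the axis stands 17 mm above this point.
- ring_centre (a point): Centre of the opening (52 mm wide, 42 mm high, corners rounded) of the steel pull ring on the pin; 162 mm above the worktop with the pin seated, 103 mm from the post axis, 45 mm above the arm. The ring leans back 45 degrees towards the post, so a finger pointing 45 degrees down and towards the post passes squarely through. Site axes are the arm's: -x outwards along the arm, z up.
- ring_top_bar (a point): Middle of the underside of the ring's straight top bar (steel, 6 mm round, 32 mm long): where a finger lifts. From ring_centre it is 15 mm towards the post and 15 mm up. The ring has no play: it rises with the pin and turns with the arm.
- ring_cover: Moulded grey cover, 10 mm thick, round the outside of the pull ring (top and sides, 78 mm over all); the ring is lifted by its bare steel inside, and must not be gripped by this outside.
- swing_arm (a joint): Angle of the swing arm (steel bar 30 mm wide, 208 mm long from the post axis, brass needle guide at its end up to 123 mm above the worktop), rad: 0 in the middle hole, where it starts; +0.349 in the next hole on the stand's +y side (left seen from the robot), -0.349 on the -y side; stops at 0.78. Friction under 1 N at the ring; stays where it is left.
- index_pin (a joint): Height of the spring index pin above its seat, m: 0 fully home in a hole, 0.012 when its foot stands on the index plate between holes, stop at 0.022. Spring and weight press down with about 5.7 N seated, 8.7 N at the stop. Pin 10 mm with a round foot, holes 12.4 mm: sliding along the plate it drops into a hole by itself. It is 120 mm from the post axis.
- tall_vial_mid (a point): Tall glass headspace vial (23 mm across, 77 mm high) standing loose on the base at the station on one side of the arm, left or right; point at its mid-height. The arm passes 9 mm over it.
- short_vial_mid (a point): Short glass vial (12 mm across, 33 mm high) standing loose at the station on the other side; point at its mid-height.
- beaker: Small glass beaker (48 mm across, 58 mm high) on the worktop to the right of the stand; origin at the centre of its underside.
- jar: Small jar with a screw lid (39 mm across, 47 mm high) on the worktop to the left of the stand; origin at the centre of its underside.
Things that resemble listed ones, but are neither listed nor needed, are in the scene too. What is shaped like the part that bears tall_vial_mid but orange, purple or red is not meant.

How it is judged:
On the way, in this order (a step that is already met when the one before it is completed fails the run):
1. the index pin is lifted clear of the middle hole by a finger in its ring (value of joint index_pin above 0.0115 m and contact force between the fingers and pull_ring above 0.5 N), for 0.05 s.
2. the pin has dropped home in the next hole towards the tall vial (((y of tall_vial_mid in the frame of stand above 0 m and value of joint swing_arm between 0.3191 and 0.3791 rad) or (y of tall_vial_mid in the frame of stand below 0 m and value of joint swing_arm between -0.3791 and -0.3191 rad)) and value of joint index_pin below 0.002 m), for 0.2 s.
At the end, for the whole second after the job is handed in: The arm stands within 0.03 rad of the hole next to the middle one on the tall vial's side, the index pin is within 2 mm of fully home, the arm is at rest, and both vials, the beaker and the jar are within 15 mm of where they stood (all of step 2 and velocity of joint swing_arm between -0.05 and 0.05 rad/s and distance of each of tall_vial_mid, short_vial_mid, beaker, jar from where it was at the start of the episode below 0.015 m); the robot touches nothing.
It fails at once if the ring is gripped by its outside and lifted (more than 4 N of the fingers on the outer cover while the pin is up) (value of joint index_pin above 0.004 m and contact force between the fingers and ring_cover above 4 N).
It fails at once if a vial is moved, tipped or lifted (more than 15 mm) (distance of any of tall_vial_mid, short_vial_mid from where it was at the start of the episode above 0.015 m).
It fails at once if the beaker or the jar is moved or lifted (more than 15 mm) (distance of any of beaker, jar from where it was at the start of the episode above 0.015 m).
It also fails if it takes over 45 s, if anything falls off the work surface, if the arm or the gripper's body presses on something with over 40 N, if the wrist force passes 120 N, or if a joint passes its speed limit or range.

ROBOT

A 7-joint arm with a two-finger parallel gripper is mounted at the origin on a cart in front of the work surface, level with it; the furniture and walls round the work are solid. World frame = base frame: x ahead of the robot, y to its left, z up, the work surface at z = 0. Lengths are in m, angles in rad, forces in N, time in s.
With the tool pointing down it reaches from about 0.4 to 0.85 m from the base axis. Payload 4.5 kg.
Tool frame: the origin (TCP) lies at the very end of the fingers, on their centre line; the grasp point (between the pads) lies 19 mm behind it (r.grip_point_offset is the distance from the TCP to the grasp point, in m); y points along the fingers, x is the direction in which the jaws open and shut, and the axes are right-handed (so a half turn about y gives the same grasp; the last joint's range is limited). The gripper opens to 88 mm and grips with 3 to 60 N. Pads are 18 mm wide; open, the fingers measure 123 mm over their backs; the gripper's body (75 mm by 187 mm) begins 45 mm behind the grasp point.
Start: joints at [-1.113, 0.689, -0.195, 1.565, 0.157, 0.902, -0.215], TCP at [0.257, 0.57, 0.239] pointing down, gripper open.
Joint ranges: [-3.01, 3.01], [-0.46, 2.08], [-1.47, 1.51], [0.13, 2.56], [-1, 4.14], [0.04, 2.09], [-2.66, 2.66]. Speed limits (rad/s): [2.57, 2.57, 3.14, 3.14, 3.14, 3.14, 3.14].

INTERFACE

Orientations are given as a unit quaternion [x, y, z, w].
In Python, from plant import get_state, snapshot, camera_params, job, r gives the robot as it stands.
- The arm moves only by the tool carry_out, never from a script. Its arguments are lists of equal length, an entry for each row: "offset": the shift along the world's x, y, z in m, a list of three; "twist": the turn about the world's z in degrees. In form: {"offset": [[tx, ty, tz], ...], "twist": [twist, ...]}. A call has 1 to 8 rows; each row shifts and turns the commanded pose from where the row before left it; what a row does not reach is not made up. A row lasts 1/8 s, in which the tool goes at most 62.5 mm and 10.7 degrees, less where a joint would pass 70% of its speed; a pose out of reach is approached as far as the arm can. A call with a gripper value outside its range is refused whole. "grip" is the finger opening in m, from 0 to 0.0881, set as the call begins (left out, the last holds). The fingers move at their own pace and stop on an object; "newtons" is the grip in N (left out, the last holds). Time passes only in rows, so rows that do not move let the fingers close. It gives the time, the measured TCP pose, the force and the opening at its end, in the units of the state.
- get_state(): the state, without advancing time (a new reading comes with each control period).
- snapshot(name): name is "scene" or "top" or "wrist"; returns the picture (384x512x3 uint8, red, green, blue); there is no depth.
- camera_params(name): a dict with "camera_matrix" (3x3 intrinsics, pixels), "dist_coeffs" ([k1, k2, p1, p2, k3] as OpenCV has them; the pictures are not rectified), "eye" and "orientation" of the camera in the world. Camera axes: x right, y up, looking along -z (the intrinsics and any distortion apply to the point x, -y, -z); pixel columns grow to the right and rows downward; lengths in m; the calibration is good to about 2 mm. A picture is of the moment at which its call begins: read the wrist's pose just before it. camera_params takes no time and is no camera call; for the wrist camera it gives the pose at the moment of the call.
- job.finish_job(): hands the job in, once; it reports no verdict.
The state is a dict: "clock": time; "q": joint angles; "qd": joint speeds; "joint_torque": joint torques, N m; "tool_pos": TCP position; "eef_rot": TCP orientation; "contact_force": force on the tool from outside, world axes, zero at the start; "moment": the same for the moment, N m; "opening": opening from 0.0 (shut) to 1.0 (fully open).
Only numpy, scipy, OpenCV 4.12 (cv2) and the standard library are available. Lean on these libraries where they do the work, as an engineer would, in place of code of your own. Each camera call takes 0.05 s, during which the arm holds its last target. There are 200 camera calls.

## Working session

There is one attempt and no reset: what is moved stays moved. The work goes in short steps, Python scripts to look and compute and a tool call to move; the robot and the scene stay as the last step left them, time stands still between calls to the robot, and variables do not carry over. Pictures are saved under pics/ and viewed, about 8 in all and at most 12, crops included, and the job is handed in when it is done.

Besides the shell and the picture viewer there is one more tool, called after "Request:" in YAML: its name, and indented under it one key for each argument. carry_out: Moves the arm, as the interface text tells. Its arguments: {"type":"object","properties":{"offset":{"type":"array"},"twist":{"type":"array"},"grip":{"type":"number"},"newtons":{"type":"number"}},"required":["offset","twist"]}

```bash
ls; mkdir -p pics; python3 - <<'E'
from plant import *
import cv2
for n in("scene","top"):
    cv2.imwrite(f"pics/{n}0.png",cv2.resize(snapshot(n),None,fx=1.5,fy=1.5,interpolation=cv2.INTER_CUBIC)[:,:,::-1]); print(n,camera_params(n))
print(camera_params("wrist")); print(get_state())
E
```

```text
pics
scene {'camera_matrix': array([[400.55466522,   0.        , 244.43220571],
       [  0.        , 400.55466522, 194.58501817],
       [  0.        ,   0.        ,   1.        ]]), 'dist_coeffs': array([0.02050475, 0.        , 0.        , 0.        , 0.        ]), 'eye': array([ 0.06680124, -0.42648283,  0.91641276]), 'orientation': array([ 0.33365333, -0.15042185, -0.39190038,  0.84407512])}
top {'camera_matrix': array([[387.35557945,   0.        , 256.54065679],
       [  0.        , 387.35557945, 184.35254362],
       [  0.        ,   0.        ,   1.        ]]), 'dist_coeffs': array([-0.0793865,  0.       ,  0.       ,  0.       ,  0.       ]), 'eye': array([0.38374061, 0.04497595, 1.31863254]), 'orientation': array([ 0.06897824, -0.06394686, -0.69401228,  0.71379252])}
{'camera_matrix': array([[284.50605604,   0.        , 259.21178463],
       [  0.        , 284.50605604, 186.88995201],
       [  0.        ,   0.        ,   1.        ]]), 'dist_coeffs': array([-0.06400684,  0.        ,  0.        ,  0.        ,  0.        ]), 'eye': array([0.18689236, 0.60158763, 0.38385604]), 'orientation': array([-0.12598383, -0.08024083,  0.53679159,  0.83038802])}
{'clock': 0.1, 'q': array([-1.11320435,  0.6898523 , -0.1945094 ,  1.56620218,  0.1572744 ,
        0.9024855 , -0.21509277]), 'qd': array([-0.00062823, -0.00111599, -0.00031428, -0.00492206, -0.00062923,
       -0.00032562,  0.00067664]), 'joint_torque': array([-3.04481779e-03, -5.28503215e+01, -1.27136707e+00, -1.53837812e+01,
       -5.25569427e-02,  1.95592824e-03,  1.55211438e-05]), 'tool_pos': array([0.25682777, 0.56919997, 0.23802987]), 'eef_rot': array([ 0.5942924 ,  0.38323327, -0.38411908, -0.59363401]), 'contact_force': array([-0.20291535,  0.34326501,  0.66023431]), 'moment': array([0.00980043, 0.03268342, 0.00324176]), 'opening': 0.9982744702823996}
```

View pics/scene0.png

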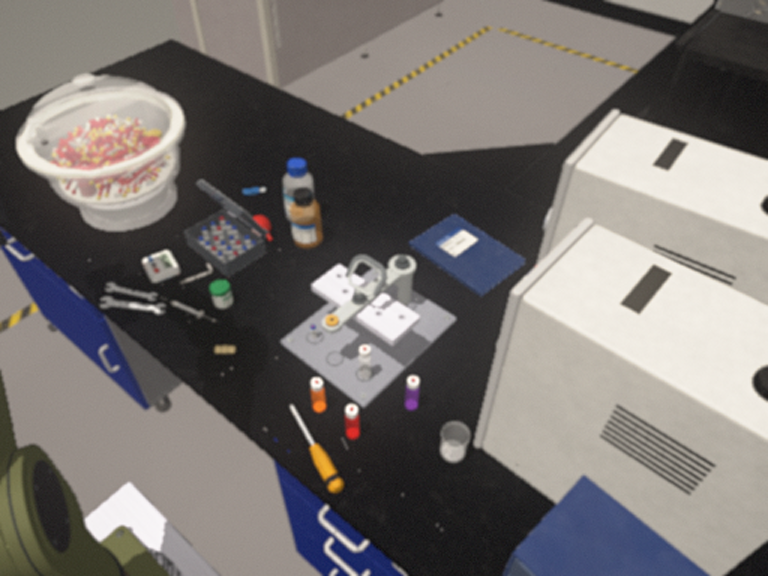

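View pics/top0.png

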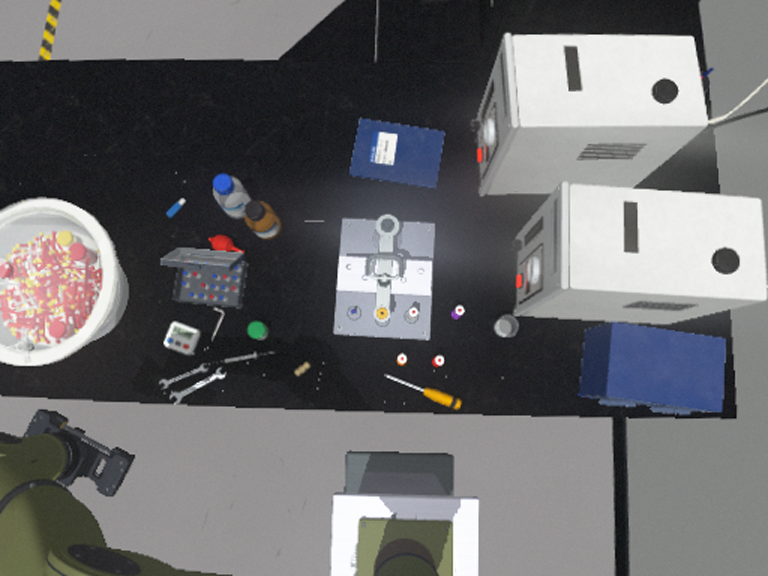

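The candidates for the tall vial in scene0 are clear/white at (365,352) on the base's right station, orange (317,393), red (352,420) and purple (412,392). The small blue-topped one at (316,330), left station, looks like the short vial. I choose the one at (365,352) and will check it in a close crop.

```bash
python3 - <<'E'
from plant import *
import cv2,numpy as np
a=snapshot("scene")[160:275,180:310];b=snapshot("top")[135:235,210:300]
cv2.imwrite("pics/c_scene.png",cv2.resize(a,None,fx=6,fy=5*1.0,interpolation=cv2.INTER_CUBIC)[:,:,::-1])
cv2.imwrite("pics/c_top.png",cv2.resize(b,None,fx=6,fy=6,interpolation=cv2.INTER_CUBIC)[:,:,::-1])
E
```

```text
(no output)
```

View pics/c_scene.png

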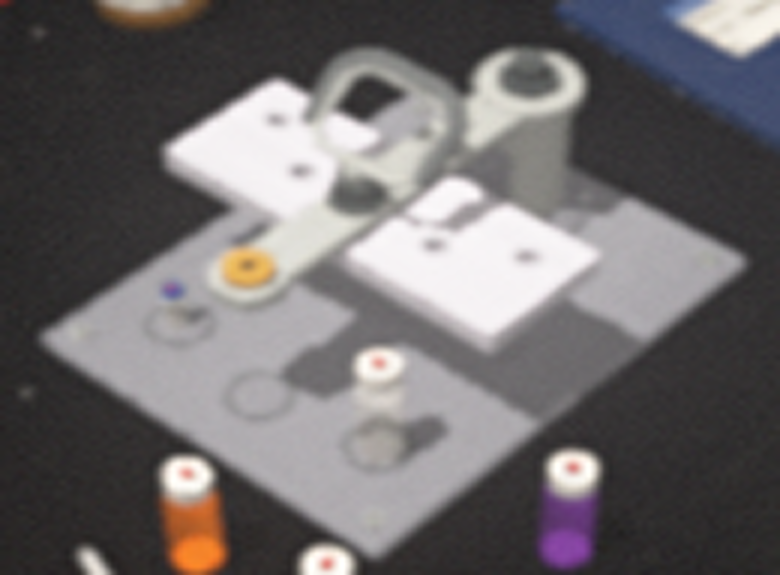

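View pics/c_top.png

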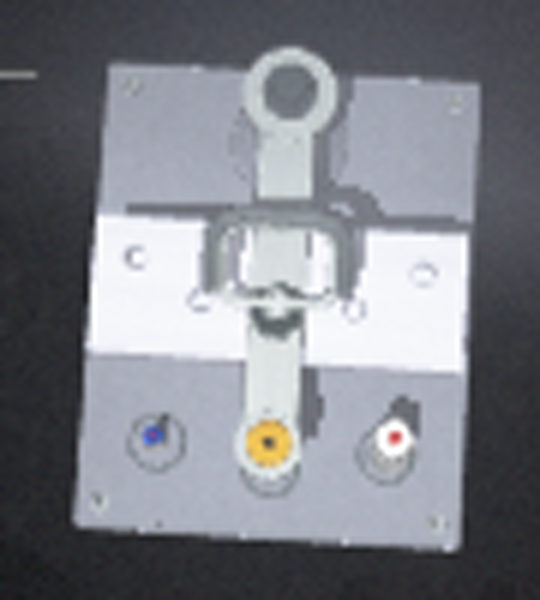

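The crop shows the tall clear vial with the white/red cap at the right (-y) station, c_top (394,438). The short one (blue) is at the left station, (153,436). The swing is therefore to the right, -0.349 rad. Next I fit the stand pose.

```bash
cat > h.py <<'E'
from plant import *
import cv2,numpy as np
from scipy.optimize import least_squares
from scipy.spatial.transform import Rotation as R
def proj(P,c):
    Rw=R.from_quat(c["orientation"]).as_matrix(); p=(np.atleast_2d(P)-c["eye"])@Rw
    p=p*[1,-1,-1]
    return cv2.projectPoints(p.reshape(-1,1,3),np.zeros(3),np.zeros(3),c["camera_matrix"],c["dist_coeffs"])[0][:,0]
def world(s,P):
    c,k=np.cos(s[2]),np.sin(s[2]);P=np.atleast_2d(P)
    return np.c_[s[0]+c*P[:,0]-k*P[:,1],s[1]+k*P[:,0]+c*P[:,1],P[:,2]]
E
python3 - <<'E'
from h import *
FL,FR,NL,NR=[.045,.11,.01],[.045,-.11,.01],[-.23,.11,.01],[-.23,-.11,.01];C=[0,0,.134];G=[-.19,0,.123]
T=np.array([FL,FR,NL,NR,C,G]);tu=np.array([(110,65),(480,85),(74,524),(461,548),(290,91),(269,442)])
S=np.array([NL,NR,FR,C,G]);su=np.array([(40,337),(375,556),(747,262),(528,75),(247,265)])
tu=(tu+.5)/6-.5+[210,135];su=(su+.5)/[6,5]-.5+[180,160]
ct,cs=camera_params("top"),camera_params("scene")
f=lambda s:np.r_[proj(world(s,T),ct)-tu,proj(world(s,S),cs)-su].ravel()
r_=least_squares(f,[.6,0,0],loss='soft_l1');s=r_.x
print(s,np.degrees(s[2]));print(f(s).reshape(-1,2).round(1))
rc=world(s,[[-.103,0,.162],[-.088,0,.177],[-.12,0,.105]]);print(rc)
# single-camera fits
print(least_squares(lambda s:(proj(world(s,T),ct)-tu).ravel(),s).x,least_squares(lambda s:(proj(world(s,S),cs)-su).ravel(),s).x)
st=get_state();q=R.from_quat(st["eef_rot"]).as_matrix();print(q.round(3))
print([x for x in dir(r) if x[0]!='_'])
E
```

```text
[ 0.72481893  0.05486557 -0.03213499] -1.8411993956675239
[[-0.2 -1.1]
 [ 0.7 -0.9]
 [-0.3  0.6]
 [ 0.2  0.5]
 [ 0.2 -1.2]
 [ 0.1  0.2]
 [-0.8  0.2]
 [-0.2  0.4]
 [ 0.3 -0.3]
 [ 0.1 -2.3]
 [-0.3  0.7]]
[[0.6218721  0.0581749  0.162     ]
 [0.63686436 0.05769296 0.177     ]
 [0.60488088 0.0587211  0.105     ]]
[ 0.72384237  0.05537498 -0.03058277] [ 0.72487927  0.05351281 -0.03697058]
[[ 0.411 -0.    -0.912]
 [ 0.912 -0.001  0.411]
 [-0.001 -1.    -0.   ]]
['Unreachable', 'grip_point_offset']
```

Request:
carry_out:
  offset:
    - [0.02,-0.05,0.01]
    - [0.02,-0.05,0.01]
    - [0.02,-0.05,0.01]
    - [0.02,-0.05,0.01]
    - [0.02,-0.05,0]
    - [0.02,-0.05,0]
    - [0.02,-0.05,0]
    - [0.02,-0.05,0]
  twist: [2.8,2.8,2.8,2.8,2.8,2.8,2.8,2.8]
  grip: 0
  newtons: 10

```text
clock: 1.2
tool_pos: [0.4175, 0.1681, 0.2788]
eef_rot: [0.508, 0.492, -0.492, -0.508]
contact_force: [0.4, 1.0, 0.4]
opening: 0.119
```

Request:
carry_out:
  offset:
    - [0.041,-0.022,0]
    - [0.041,-0.022,0]
    - [0.041,-0.022,0]
    - [0.041,-0.022,0]
    - [0.041,-0.022,-0.02]
    - [0,0,-0.02]
    - [0,0,0]
  twist: [0,0,0,0,0,0,0]

```text
clock: 2.08
tool_pos: [0.6208, 0.0593, 0.2369]
eef_rot: [-0.507, -0.49, 0.493, 0.509]
contact_force: [-1.2, 0.3, 0.6]
opening: 0.005
```

```bash
python3 - <<'E'
from h import *
st=get_state();c=camera_params("wrist");im=snapshot("wrist")
cv2.imwrite("pics/w1.png",cv2.resize(im,None,fx=1.5,fy=1.5,interpolation=cv2.INTER_CUBIC)[:,:,::-1])
M=R.from_quat(st["eef_rot"]).as_matrix();t=st["tool_pos"];print(t,M.round(3),st["opening"],st["q"])
s=[.7248,.0549,-.0321]
print("TCP",1.5*proj(t,c));print("rc,bar,hole,cap,guide",1.5*proj(world(s,[[-.103,0,.162],[-.088,0,.177],[-.12,0,.117],[0,0,.134],[-.19,0,.123]]),c))
print("tcp projections down",1.5*proj(t-[0,0,.07],c))
E
```

```text
[0.62078548 0.0592646  0.23685105] [[ 0.033 -0.004 -0.999]
 [ 0.999 -0.     0.033]
 [-0.001 -1.     0.004]] 0.00452476517065128 [ 0.0055833   0.70069301 -0.317279    1.56334489  0.25427901  0.92289952
  1.14080847]
TCP [[386.82842358 359.9860228 ]]
rc,bar,hole,cap,guide [[385.74010717 297.82108913]
 [385.59123637 334.20514229]
 [386.23979393 249.33819465]
 [386.5192371  425.99183382]
 [385.88644265 133.99910651]]
tcp projections down [[387.5688311 298.8662064]]
```

View pics/w1.png

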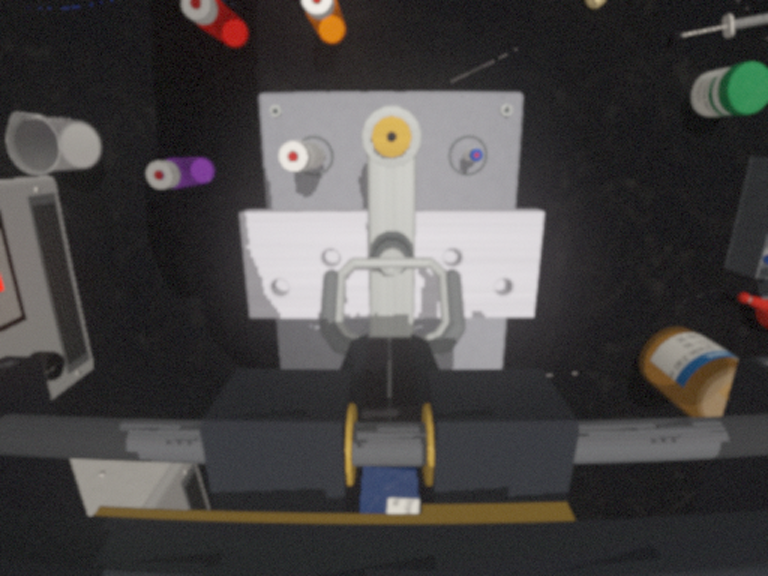

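The wrist view shows the ring's opening centred at column ~393 and the closed fingertips with their seam at ~389. The guide is at (391,136), predicted (386,134). So I shift about +2 mm in x and +1.5 mm in y.

The tool can only point down here, so the plan changes: closed fingers straight down through the opening (35 mm in 52 mm), then open them against the bare steel sides from inside, and lift.

Request:
carry_out:
  offset:
    - [0.002,0.0015,0]
    - [0,0,-0.02]
    - [0,0,-0.02]
    - [0,0,-0.015]
    - [0,0,-0.005]
    - [0,0,0]
  twist: [0,0,0,0,0,0]

```text
clock: 2.88
tool_pos: [0.6242, 0.0614, 0.179]
eef_rot: [0.508, 0.492, -0.492, -0.508]
contact_force: [0.4, 0.4, -0.9]
opening: 0.01
```

```bash
python3 - <<'E'
from h import *
st=get_state();c=camera_params("wrist");im=snapshot("wrist");im2=snapshot("scene")
a=cv2.resize(im[120:280,180:340],(560,560),interpolation=cv2.INTER_CUBIC);b=cv2.resize(im2[130:250,190:250+60],(560,560),interpolation=cv2.INTER_CUBIC)
cv2.imwrite("pics/w2.png",cv2.resize(np.hstack([a,b]),(800,400))[:,:,::-1])
print(st["tool_pos"],st["contact_force"])
E
```

```text
[0.62418132 0.06142849 0.17902079] [ 0.42259164  0.41898502 -0.89448347]
```

View pics/w2.png

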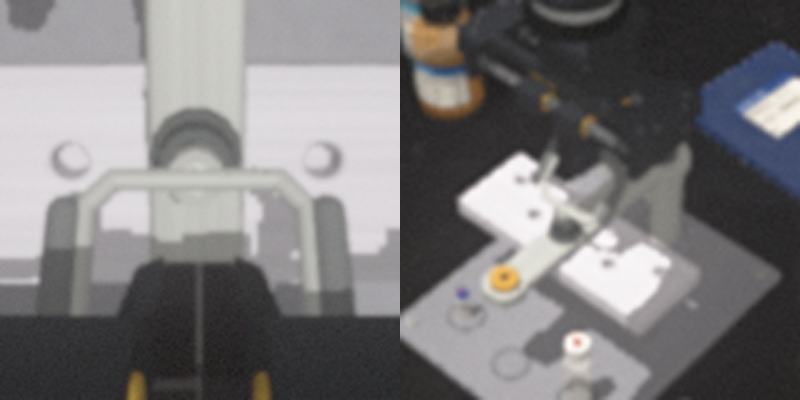

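```bash
python3 - <<'E'
from h import *
c=camera_params("wrist");Rw=R.from_quat(c["orientation"]).as_matrix()
def ray(u,v,z):
    p=cv2.undistortPoints(np.array([[[u,v]]],float),c["camera_matrix"],c["dist_coeffs"])[0,0]
    d=Rw@[p[0],-p[1],-1]; return c["eye"]+d*(z-c["eye"][2])/d[2]
f=lambda a,b,z:ray(179.5+a*.4+.2,119.5+b*.4+.2,z).round(4)
print("bottom bar",f(200,180,.145),"finger front",f(199,262,.179),"L/R finger",f(148,262,.179),f(250,262,.179))
print("side bars inner",f(100,225,.155),f(300,225,.155),c["eye"])
E
```

```text
bottom bar [0.6069 0.0631 0.145 ] finger front [0.6151 0.0625 0.179 ] L/R finger [0.6147 0.0511 0.179 ] [0.6155 0.074  0.179 ]
side bars inner [0.615 0.037 0.155] [0.6166 0.0885 0.155 ] [0.54761183 0.06471983 0.32525241]
```

Request:
carry_out:
  offset:
    - [0,0,-0.01]
    - [0,0,-0.01]
    - [0,0,-0.01]
    - [0,0,-0.01]
    - [0,0,0]
    - [0,0,0]
  twist: [0,0,0,0,0,0]

```text
clock: 3.72
tool_pos: [0.624, 0.0613, 0.1388]
eef_rot: [-0.508, -0.492, 0.492, 0.508]
contact_force: [0.1, -0.5, 0.5]
opening: 0.004
```

Free of contact. I open against the sides with moderate force.

Request:
carry_out:
  offset:
    - [0,0,0]
    - [0,0,0]
    - [0,0,0]
    - [0,0,0]
    - [0,0,0]
    - [0,0,0]
  twist: [0,0,0,0,0,0]
  grip: 0.04
  newtons: 30

```text
clock: 4.47
tool_pos: [0.6237, 0.0611, 0.1389]
eef_rot: [-0.508, -0.491, 0.492, 0.508]
contact_force: [-3.3, -0.9, 3.3]
opening: 0.238
```

Request:
carry_out:
  offset:
    - [0,0,0.003]
    - [0,0,0.003]
    - [0,0,0.003]
    - [0,0,0]
  twist: [0,0,0,0]

```text
clock: 4.97
tool_pos: [0.6235, 0.0611, 0.1474]
eef_rot: [-0.508, -0.491, 0.492, 0.508]
contact_force: [-1.1, -0.5, -6.5]
opening: 0.242
```

Request:
carry_out:
  offset:
    - [0,0,0.003]
    - [0,0,0.003]
    - [0,0,0.002]
    - [0,0,0]
  twist: [0,0,0,0]

```text
clock: 5.48
tool_pos: [0.6236, 0.0611, 0.1557]
eef_rot: [-0.508, -0.491, 0.492, 0.508]
contact_force: [-1.2, 0.1, -7.5]
opening: 0.243
```

```bash
python3 - <<'E'
from h import *
b=snapshot("scene")[140:240,200:300]
a=snapshot("wrist")[80:240,180:340]
cv2.imwrite("pics/s3.png",np.hstack([cv2.resize(x,(400,400),interpolation=cv2.INTER_CUBIC) for x in(a,b)])[:,:,::-1])
# arc offsets
s=np.array([.725,.056]);t=get_state()["tool_pos"][:2];d=t-s
print(t,np.linalg.norm(d));p=t
for k in range(1,11):
    th=np.radians(-2*k);n=s+R.from_euler('z',th).as_matrix()[:2,:2]@d;print((n-p).round(4),end=' ');p=n
print(p)
E
```

```text
[0.62357742 0.06112407] 0.10155193873284289
[0.0002 0.0035] [0.0004 0.0035] [0.0005 0.0035] [0.0006 0.0035] [0.0007 0.0035] [0.0009 0.0034] [0.001  0.0034] [0.0011 0.0034] [0.0012 0.0033] [0.0013 0.0033] [0.63144648 0.09550362]
```

View pics/s3.png

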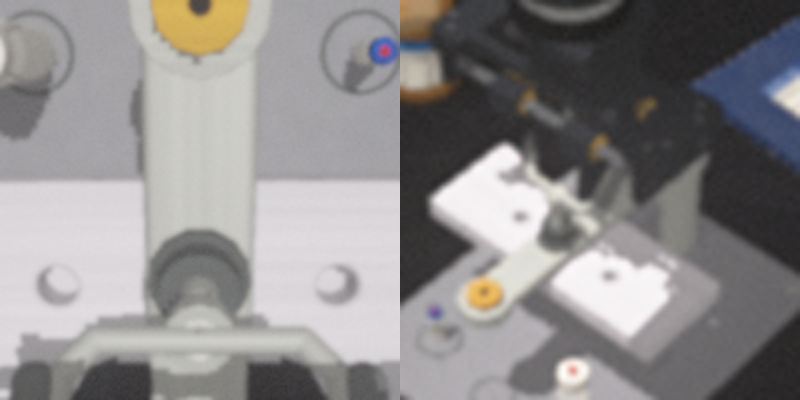

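Pin is up about 17 mm. Swinging towards -y, which is a positive turn about world z.

Request:
carry_out:
  offset:
    - [0,-0.0036,0]
    - [0.0001,-0.0036,0]
    - [0.0002,-0.0036,0]
    - [0.0003,-0.0036,0]
    - [0.0005,-0.0036,0]
    - [0.0006,-0.0035,0]
    - [0.0007,-0.0035,0]
    - [0.0008,-0.0035,0]
  twist: [2,2,2,2,2,2,2,2]

```text
clock: 6.58
tool_pos: [0.6267, 0.0323, 0.1555]
eef_rot: [-0.434, -0.558, 0.559, 0.434]
contact_force: [-5.3, -0.5, -7.8]
opening: 0.242
```

Request:
carry_out:
  offset:
    - [0.0005,-0.0035,0]
    - [0.0005,-0.0034,0]
    - [0,0,0]
  twist: [2,2,0]

```text
clock: 6.95
tool_pos: [0.6287, 0.0255, 0.1559]
eef_rot: [0.415, 0.573, -0.572, -0.415]
contact_force: [-3.5, -0.0, -8.7]
opening: 0.24
```

```bash
python3 - <<'E'
from h import *
st=get_state();print(st["tool_pos"],st["contact_force"])
a=snapshot("wrist")[80:240,180:340]
b=snapshot("top")[135:235,210:310]
cv2.imwrite("pics/s4.png",np.hstack([cv2.resize(x,(400,400),interpolation=cv2.INTER_CUBIC) for x in(a,b)])[:,:,::-1])
s=[.7248,.0549,-.0321];u=lambda P:(proj(world(s,P),camera_params("top"))-[210,135]+.5)*4-.5
g=np.radians(20);print(u([[-.19,0,.123],[-.19*np.cos(g),-.19*np.sin(g),.123]]))
E
```

```text
[0.62872414 0.0254798  0.15589199] [-3.49218595 -0.03092583 -8.68355219]
[[179.4476082  295.48277449]
 [263.7838492  285.83290324]]
```

View pics/s4.png

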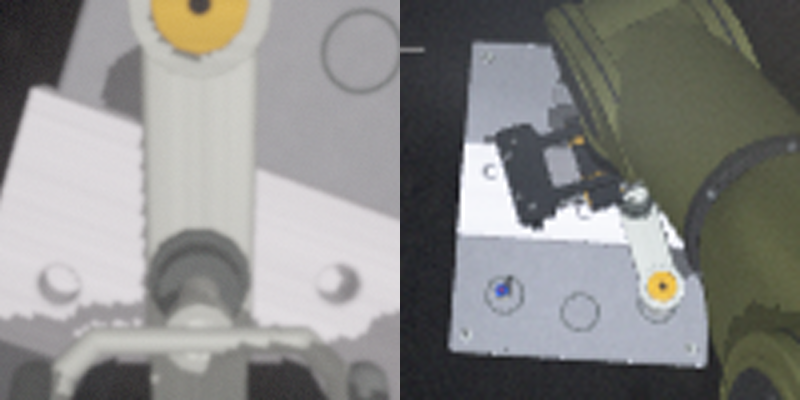

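In the top crop the guide is at (263,287), expected (264,286) for the -20° hole, and the neighbouring holes look symmetric in the wrist view. Lowering.

Request:
carry_out:
  offset:
    - [0,0,-0.003]
    - [0,0,-0.003]
    - [0,0,-0.003]
    - [0,0,-0.003]
    - [0,0,0]
  twist: [0,0,0,0,0]

```text
clock: 7.68
tool_pos: [0.6286, 0.0258, 0.1437]
eef_rot: [0.415, 0.573, -0.572, -0.415]
contact_force: [-2.1, -2.4, -6.1]
opening: 0.237
```

Request:
carry_out:
  offset:
    - [0,0,-0.003]
    - [0,0,-0.002]
    - [0,0,0]
    - [0,0,0]
  twist: [0,0,0,0]

```text
clock: 8.18
tool_pos: [0.6285, 0.0258, 0.139]
eef_rot: [0.415, 0.573, -0.572, -0.415]
contact_force: [-1.7, -1.3, -3.9]
opening: 0.241
```

Request:
carry_out:
  offset:
    - [0,0,0]
    - [0,0,0]
    - [0,0,0]
    - [0,0,0]
    - [0,0,0]
  twist: [0,0,0,0,0]
  grip: 0
  newtons: 10

```text
clock: 8.8
tool_pos: [0.629, 0.0265, 0.1392]
eef_rot: [0.415, 0.573, -0.572, -0.415]
contact_force: [-0.3, 0.5, 0.7]
opening: 0.007
```

Request:
carry_out:
  offset:
    - [0,0,0.01]
    - [0,0,0.01]
    - [0,0,0.015]
    - [0,0,0.02]
    - [0,0,0.03]
    - [0,0,0.04]
    - [0,0,0.04]
    - [0,0,0]
  twist: [0,0,0,0,0,0,0,0]

```text
clock: 9.8
tool_pos: [0.6301, 0.0265, 0.3084]
eef_rot: [0.417, 0.574, -0.57, -0.413]
contact_force: [-0.2, 0.1, 0.5]
opening: -0.001
```

Request:
carry_out:
  offset:
    - [-0.05,0,0]
    - [-0.05,0,0]
    - [-0.05,0,0]
    - [0,0,0]
    - [0,0,0]
  twist: [0,0,0,0,0]

```text
clock: 10.42
tool_pos: [0.4788, 0.0258, 0.304]
eef_rot: [0.415, 0.573, -0.572, -0.415]
contact_force: [-0.3, -0.1, 0.4]
opening: 0.007
```

```bash
python3 - <<'E'
from h import *
st=get_state();print(st["tool_pos"],st["contact_force"],abs(st["qd"]).max())
a=snapshot("scene")[150:300,180:330];c=snapshot("wrist")[:300,100:400];b=snapshot("top")[135:235,210:310]
cv2.imwrite("pics/s5.png",np.hstack([cv2.resize(x,(400,400),interpolation=cv2.INTER_CUBIC) for x in(a,c)])[:,:,::-1])
cv2.imwrite("pics/s5t.png",cv2.resize(b,(400,400))[:,:,::-1])
s=[.7248,.0549,-.0321];g=np.radians(20);k=np.array([np.cos(g),np.sin(g)])
P=[[-.19*k[0],-.19*k[1],.123],[-.103*k[0],-.103*k[1],.162],[-.12*k[0],-.12*k[1],.145],[-.12*k[0],-.12*k[1],.157]]
for n,o,f in(("scene",[180,150],8/3),("wrist",[100,0],4/3)): print(n,((proj(world(s,P),camera_params(n))-o+.5)*f-.5).round(1).tolist())
E
```

```text
[0.47879638 0.02576869 0.30395651] [-0.28008442 -0.13477652  0.39706639] 0.03441043871052845
scene [[165.9, 197.6], [199.4, 107.7], [193.0, 131.4], [193.0, 123.1]]
wrist [[158.6, 278.0], [157.3, 383.8], [158.9, 357.0], [157.1, 364.5]]
```

View pics/s5.png

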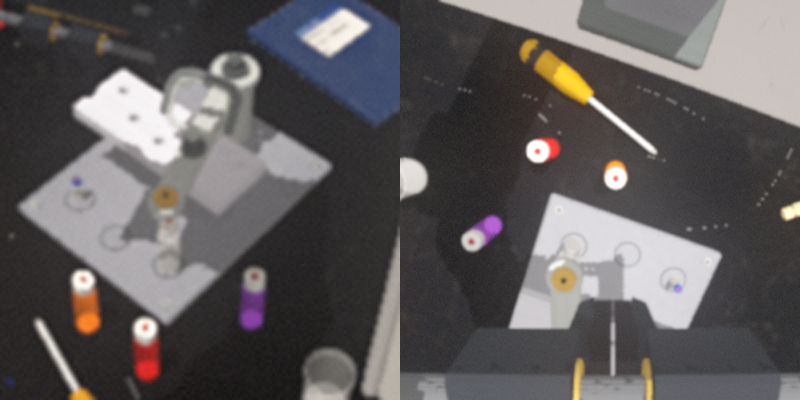

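```bash
python3 -c "
from plant import *
print(get_state()['clock']);print(job.finish_job())"
```

```text
10.575
the job is handed in; nothing more can be done
None
```

The swing arm now stands in the next hole on the tall vial's side (right, -y), and the job was handed in at 10.6 s. The hand-in gives no verdict.

- **Not done as worded:** I did not hook one fingertip under the top bar. The moves can only shift the tool and turn it about the vertical, so it always points straight down. Instead I put both closed fingers down through the ring opening and opened them with a 30 N limit against the bare steel sides. The pin was then lifted by friction, with no grip on the outer cover.
- **Moves:** I lifted the pin about 17 mm (pull about 7.5 N) and swung the arm 20° to the right. I then lowered the pin, closed the fingers and backed out upwards without contact.
- **Arm position:** before lowering, the needle guide was at (263,287) in the top crop, against (264,286) expected for that hole. In the scene view after backing out it was at (165,197), against (166,198).
- **Pin home:** lowering passed the plate level without being blocked, back to the height where I first took hold of the ring. The ring then looked seated, within about 3 px in a crop where a pin standing on the plate would be about 8 px higher. I could not measure the pin height directly.
- **Rest of the scene:** both vials looked undisturbed in the last pictures. The beaker is only partly in view there and I did not check the jar again, but the tool never went near either one. The robot was clear, and its remaining force reading of about 0.5 N is noise.

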